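# Load the plate carrier through the swing gate of the finishing jig

## Task

Slide the wooden plate carrier along the bed of the loading jig, without lifting it off the bed, in through the funnel and the springy swing gate until it meets the sprung pad of the end stop, which may be clamped anywhere in the last few centimetres of the jig. Press it against the pad for about a second with roughly 10 N, firmly enough that the pad gives but never as hard as 20 N, then draw your hand out so that the gate falls shut behind the carrier. Leave the jars, the spray can and the hammer where they are.

Things in the scene. Friction and masses are not known exactly. Their poses are not given: they have to be found in the camera images.
- jig: Pale wooden loading jig fixed to the bench, bed 500 x 136 mm (its y -230 to +270 mm). Origin: on the bench under the middle of the gate line; y is the loading direction, x to the right when looking along it, z up. Bed top at z = 10 mm, wall tops at z = 50 mm, open above. From y = -70 mm to the gate at y = 0 a straight lane from x = -36 to +36 mm; before it the funnel, after it the bay.
- funnel (a point): Point on the bed in the middle of the funnel's mouth, at jig y = -122 mm (axes as the jig's). From here the half-width between the walls narrows from 63 mm to 36 mm at jig y = -70 mm. Before it (jig y -230 to -122) the bed is open, without walls. A carrier pushed in askew can wedge here: ease off and push again nearer one end of its rear face to turn it straight.
- bay (a point): Point on the bed at jig x = 0, y = 180 mm, in the bay (walls at x = -55 and +36 mm): the nearest place at which the end stop's pad can be. The stop, a dark steel block with a black rubber pad facing jig -y, is clamped with its pad face 0 to 35 mm beyond this point (jig y 180 to 215); where exactly is not measured: find it by feel.
- carrier: Wooden block with a black pierced plate on top: 90 mm along its y, 68 along x, 32 high, corners rounded 6 mm, 0.25 to 0.5 kg. Origin: centre of its underside; y to its nose, z up. Starts on the open bed, nose to the funnel, up to 12 mm off line and 0.22 rad askew. Push it from behind (-y face), e.g. with shut fingers near the bed; funnel and lane (2 mm play each side) straighten it.
- gate (a joint): Brass swing gate with a red stripe: leaf 70 mm long, 5 thick, top 58 mm above the bench, on an upright hinge at jig x = -43, y = 0 mm. 0 rad = shut across the lane; grows as it is pushed open to jig +y, up to 1.6 along the bay's left wall. A light spring (1 to 2 N at its end) shuts it, once the carrier's rear face is over 73 mm past the gate line and nothing is in its way.
- pad (a joint): Sprung rubber pad of the end stop, 50 mm wide, 24 high, at jig x = 0. 0 m = not pressed; grows as it is pressed to jig +y, 3 N per mm (10 N = about 0.0033 m), end of travel at 0.009 m. The reading is noisy by about 1.5 mm, so felt force is the better measure. Sliding the carrier itself takes about 1 to 5 N.
- paint_jar: Clear glass jar with a black cap, 64 mm across, 75 mm tall; bystander. Origin: centre of its underside.
- varnish_jar: Amber jar with a white cap, 60 mm across, 85 mm tall; bystander. Origin: centre of its underside.
- spray_can: White spray can with a red band and red cap, 54 mm across, 165 mm tall; bystander. Origin: centre of its underside.
- hammer: Hammer lying on the bench, about 0.24 m long; bystander. Origin: underside of its middle, x along the handle towards the head.

How it is judged:
By the outcome, as a careful person would: the job done as asked, in the order asked, and still so for the second after the job is handed in, with the robot touching nothing.
It also fails if it takes over 70 s, if anything falls off the work surface, if the arm or the gripper's body presses on something with over 40 N, if the wrist force passes 120 N, or if a joint passes its speed limit or range.

## Robot

A 6-joint arm with a two-finger parallel gripper is mounted at the origin on the work surface. World frame = base frame: x ahead of the robot, y to its left, z up, the work surface at z = 0. Lengths are in mm, angles in rad, forces in N, time in s.
With the tool pointing down it reaches from about 325 to 900 mm from the base axis. Payload 6.1 kg.
Tool frame: the origin (TCP) lies at the very end of the fingers, on their centre line; the grasp point (between the pads) lies 19 mm behind it; z points along the fingers, y is the line along which they close (so a half turn about z gives the same grasp; the last joint's range is limited). The gripper opens to 85 mm and grips with 20 to 120 N. Pads are 22 mm wide; open, the fingers measure 114 mm over their backs; the gripper's body (76 mm by 85 mm) begins 54 mm behind the grasp point. The pads swing forward as they close: fully open they stand 13 mm farther back than shut.
Start: joints at [-1.445, 0.22, 1.526, -0, 1.395, -0.126], TCP at [155.71, -605.285, 231.3] pointing down, gripper open.
Joint ranges: [-2.98, 2.98], [-0.91, 2.08], [0.09, 2.57], [-1.24, 4.39], [0.2, 2.65], [-2.68, 2.68]. Speed limits (rad/s): [2.57, 2.57, 3.01, 3.14, 3.14, 3.14].

## Interface

Orientations are given as a unit quaternion [x, y, z, w].
In Python, from rig import env gives the robot as it stands. The module is installed in compiled form; this text tells all that it offers. Calls block until the motion is done:
- env.movep(position, orientation): joint-space move of the TCP to a pose.
- env.servo_line(position, attitude=None, feed=150, stop_force=None): straight line of the TCP; attitude=None keeps the orientation; feed is the mean speed in mm/s. With stop_force (N) it stops when the force on the tool has changed by that much, and returns True; else False.
- env.move_j(angles): joint-space move.
- env.gripper_to(opening, strength=None): finger opening in mm; strength is the grip in N (None keeps the last); returns when the fingers have stopped.
- env.wait(seconds).
- env.solve_ik(position, orientation): joint angles nearest the present ones, or None.
- env.get_image(name): name is "scene" or "top" or "wrist"; returns the picture (400x640x3 uint8, red, green, blue); there is no depth.
- env.camera_info(name): a dict with "mtx" (3x3 intrinsics, pixels), "world_to_cam" (4x4, takes a point from world to camera coordinates). Camera axes: x right, y down, z forward; pixel columns grow to the right and rows downward; lengths in mm; the calibration is good to about 2 mm. The wrist camera is an equidistant fisheye: a pixel r from the principal point sees the ray r / f radians off the axis. A picture is of the moment at which its call begins: read the wrist's pose just before it. camera_info takes no time and is no camera call; for the wrist camera it gives the pose at the moment of the call.
A pose or a line that the arm cannot do raises env.IKError and nothing moves.
- env.job_done(): hands the job in; it is judged then, once.
Readings, each from a call of its own:
- env.current_t(): time.
- env.current_q(): joint angles.
- env.current_qd(): joint speeds.
- env.current_joint_efforts(): joint torques, N m.
- env.current_tool_pos(): TCP position.
- env.current_tool_rot(): TCP orientation.
- env.current_wrist_force(): force on the tool from outside, world axes, zero at the start.
- env.current_ft_torque(): the same for the moment, N m.
- env.current_width(): finger opening in mm.
- env.current_finger_force(): force on a finger pad.
Only numpy, scipy, OpenCV 4.12 (cv2) and the standard library are available. Lean on these libraries where they do the work, as an engineer would, in place of code of your own. Each camera call takes 0.05 s, during which the arm holds its last target. There are 200 camera calls.

## Working session

There is one attempt and no reset: what is moved stays moved. The work goes in short steps, each a Python script; the robot and the scene stay as the last script left them, time stands still between calls to the robot, and variables do not carry over. Pictures are saved under pics/ and viewed, at most 10 in all, crops included, and the job is handed in when it is done.

```bash
mkdir -p pics
python3 - <<'E'
from rig import env
import cv2
for n in("top","scene"):
    cv2.imwrite(f"pics/{n}0.png",env.get_image(n)[:,:,::-1])
    c=env.camera_info(n);print(n,c["mtx"].tolist(),c["world_to_cam"].round(4).tolist())
print(env.current_t(),env.current_tool_rot())
E
```

```text
top [[494.0971535020647, 0.0, 323.5199801754758], [0.0, 494.0971535020647, 198.73323800250816], [0.0, 0.0, 1.0]] [[-0.0187, -0.9998, -0.0106, 21.4731], [-0.9895, 0.02, -0.1432, 633.1837], [0.1434, 0.0078, -0.9896, 1309.3886], [0.0, 0.0, 0.0, 1.0]]
scene [[451.4088081175223, 0.0, 310.8111973352101], [0.0, 451.4088081175223, 199.42705854306388], [0.0, 0.0, 1.0]] [[0.5841, 0.8116, -0.0027, -375.162], [0.5972, -0.4321, -0.6757, -337.6624], [-0.5496, 0.3931, -0.7371, 1971.9377], [0.0, 0.0, 0.0, 1.0]]
0.1 [ 9.92081671e-01  1.25591339e-01  1.36385197e-05 -8.79481081e-04]
```

View pics/top0.png

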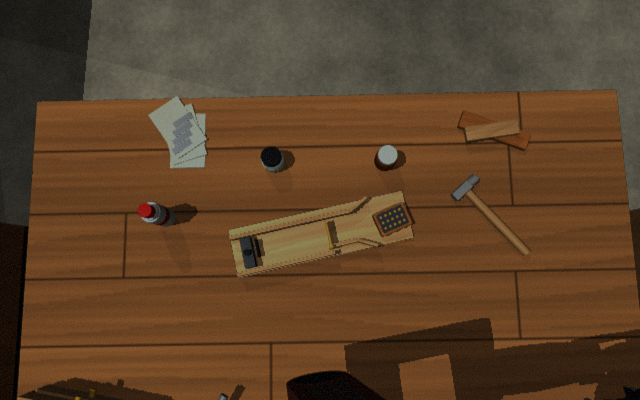

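View pics/scene0.png

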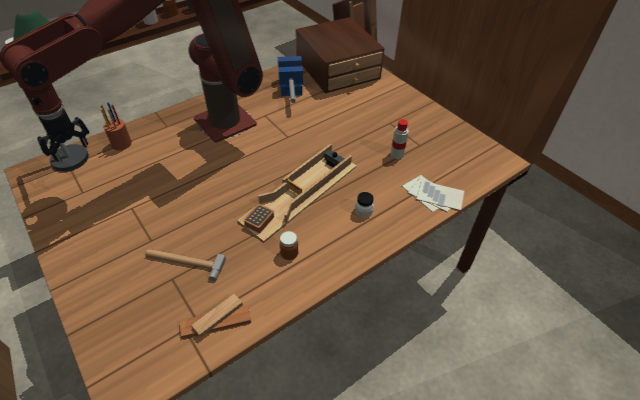

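The top view shows the jig from (412,215) to (233,255), loading towards the left, with the carrier at about (392,219), the gate at (331,236) and the stop at (248,252). I'll enlarge it.

Run:
```python
import cv2
i=cv2.imread("pics/top0.png")[185:285,225:425]
cv2.imwrite("pics/crop.png",cv2.resize(i,None,fx=4,fy=4,interpolation=cv2.INTER_CUBIC))
```

```text
(no output)
```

View pics/crop.png

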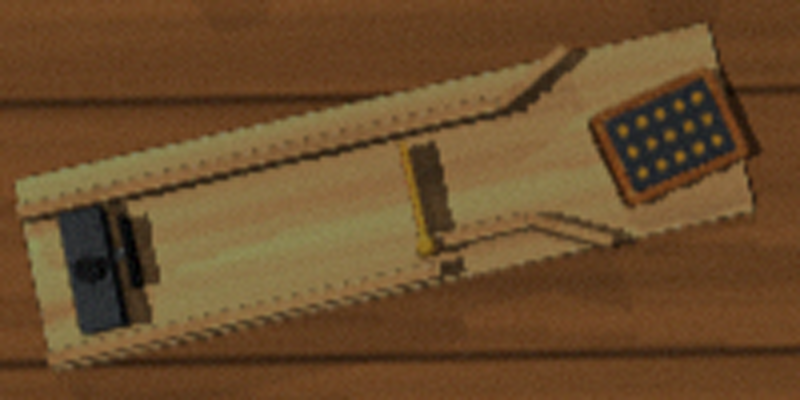

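```bash
cat > h.py <<'E'
import numpy as np, cv2
from scipy.optimize import least_squares
def proj(c,P):
    q=(c["world_to_cam"]@np.c_[P,np.ones(len(P))].T)[:3]; p=c["mtx"]@q; return (p[:2]/p[2]).T
def place(s,L):  # s=x,y,yaw
    L=np.asarray(L,float);c,si=np.cos(s[2]),np.sin(s[2])
    return np.c_[s[0]+c*L[:,0]-si*L[:,1], s[1]+si*L[:,0]+c*L[:,1], L[:,2]]
def fit(c,L,px,s0):
    r=least_squares(lambda s:(proj(c,place(s,L))-px).ravel(),s0,loss="soft_l1",x_scale=[100,100,1])
    return r.x,(proj(c,place(r.x,L))-px)
E
python3 - <<'E'
from h import *
from rig import env
c=env.camera_info("top")
f=lambda a:(np.array(a)+.5)/4-.5+[225,185]
J,r=fit(c,[[68,-230,10],[-68,-230,10],[68,270,50],[-68,270,50],[-43,0,58],[27,0,58],[36,-70,50]],
 f([[708,25],[752,212],[18,180],[52,366],[428,247],[405,146],[503,108]]),[450,0,.2])
print(J,r.round(1).tolist())
k=2.4
C,r=fit(c,[[-34+k,45-k,42],[34-k,45-k,42],[34-k,-45+k,42],[-34+k,-45+k,42]],f([[632,206],[591,119],[711,70],[748,155]]),[450,-180,.2])
print(C,r.round(1).tolist())
R=np.array([[np.cos(J[2]),-np.sin(J[2])],[np.sin(J[2]),np.cos(J[2])]])
print("carrier in jig",R.T@(C[:2]-J[:2]),C[2]-J[2])
np.save("J.npy",J);np.save("C.npy",C)
E
```

```text
[ 5.44536780e+02 -2.10665003e+00  2.05813422e-01] [[0.8, -0.6], [1.8, -0.2], [-3.4, -0.9], [-2.0, 2.1], [0.2, -0.1], [0.2, -0.2], [0.0, 0.7]]
[ 5.74451022e+02 -1.77503542e+02  3.82718736e-01] [[0.1, -0.4], [0.9, 0.1], [-0.6, 0.2], [-0.3, 0.1]]
carrier in jig [  -6.56181568 -177.8085326 ] 0.17690531443106505
```

```bash
cat >> h.py <<'E'
from scipy.spatial.transform import Rotation as Rn
def pose(x,y,z,flip=1,dyaw=0):
    J=np.load("J.npy"); p=place(J,[[x,y,z]])[0]; a=J[2]+dyaw
    Y=flip*np.array([np.cos(a),np.sin(a),0]); Z=np.array([0,0,-1.]); X=np.cross(Y,Z)
    return p.tolist(), Rn.from_matrix(np.c_[X,Y,Z]).as_quat().tolist()
def injig(p):
    J=np.load("J.npy"); d=np.array(p[:2])-J[:2]; c,s=np.cos(J[2]),np.sin(J[2]); return np.array([c*d[0]+s*d[1],-s*d[0]+c*d[1],p[2]])
E
python3 - <<'E'
from h import *
from rig import env
c=env.camera_info("top")
f=lambda a:(np.array(a)+.5)/4-.5+[225,185]
J,r=fit(c,[[68,-230,10],[-68,-230,10],[68,262,50],[-68,262,50],[-43,0,58],[27,0,58],[36,-70,50]],
 f([[708,25],[752,212],[18,180],[52,366],[428,247],[405,146],[503,108]]),[450,0,.2])
print(J,r.round(1).tolist()); np.save("J.npy",J)
C=np.load("C.npy");print("carrier in jig",injig([C[0],C[1],0]),C[2]-J[2])
for fl in(1,-1):
    for y in(-260,120): 
        q=env.solve_ik(*pose(-15,y,20,fl));print(fl,y,None if q is None else np.round(q,2))
E
```

```text
[ 5.44549542e+02 -8.76993052e-01  2.03167759e-01] [[0.5, -0.4], [1.4, 0.0], [-0.9, -1.8], [0.4, 1.1], [-0.3, -0.0], [-0.3, -0.2], [-0.4, 0.7]]
carrier in jig [  -6.35198195 -179.02706159    0.        ] 0.1795509774988664
1 -260 [-0.54  0.47  1.63 -0.    1.04 -0.74]
1 120 [ 0.07  0.23  1.95 -0.    0.96 -0.13]
-1 -260 [-0.54  0.47  1.63 -0.    1.04  2.4 ]
-1 120 None
```

Run:
```python
from h import *
from rig import env
env.gripper_to(0); env.movep(*pose(-18,-270,190))
c=env.camera_info("wrist"); im=env.get_image("wrist"); print(c["mtx"][0],env.current_t(),env.current_width())
np.savez("w1.npz",K=c["mtx"],T=c["world_to_cam"]); cv2.imwrite("pics/w1.png",im[:,:,::-1])
```

```text
[309.70691629   0.         316.83519998] 2.8833 0.025742776068320945
```

View pics/w1.png

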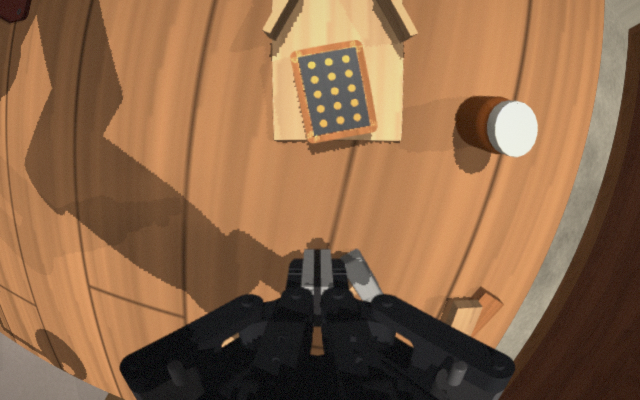

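The wrist view shows the bed's rear corners at (275,139) and (403,139), and the carrier's top corners at (292,53), (359,41), (377,129) and (311,141). The hammer head is near (360,272), just behind the fingers.

```bash
cat >> h.py <<'E'
def fish(K,T,P):
    q=(T@np.c_[P,np.ones(len(P))].T)[:3].T; return cv2.fisheye.projectPoints(q[:,None],np.zeros(3),np.zeros(3),K,np.zeros(4))[0][:,0]
def unfish(K,T,px,z):
    n=cv2.fisheye.undistortPoints(np.array(px,float)[:,None],K,np.zeros(4))[:,0]
    R=T[:3,:3];C=-R.T@T[:3,3];d=np.c_[n,np.ones(len(n))]@R; return C+d*((z-C[2])/d[:,2])[:,None]
E
python3 - <<'E'
from h import *
w=np.load("w1.npz");K,T=w["K"],w["T"]
pr=lambda px,z:print(z,np.array([injig(p)[:2] for p in unfish(K,T,px,z)]).round(1).tolist())
pr([[275,139],[403,139]],10)
pr([[265,28],[416,34]],50)
pr([[292,53],[359,41],[377,129],[311,141]],42)
pr([[317,255]],190)
pr([[346,252],[375,300]],25)
E
```

```text
10 [[-62.0, -228.0], [74.3, -226.8]]
50 [[-64.5, -118.9], [73.4, -120.9]]
42 [[-40.7, -142.6], [20.9, -130.4], [39.0, -214.0], [-23.5, -226.2]]
190 [[-18.1, -265.7]]
25 [[14.7, -352.6], [54.1, -421.9]]
```

Run:
```python
from h import *
from rig import env
J=np.load("J.npy");J[:2]=place(J,[[5,2,0]])[0][:2];np.save("J.npy",J)
env.servo_line(*pose(-19,-262,60),feed=150); env.servo_line(*pose(-19,-262,20),feed=100)
print(env.current_wrist_force())
print(env.servo_line(*pose(-19,-225,20),feed=25,stop_force=1.0),injig(env.current_tool_pos()),env.current_wrist_force())
y=injig(env.current_tool_pos())[1]
print(env.servo_line(*pose(-19,y+15,20),feed=25,stop_force=12),injig(env.current_tool_pos()),env.current_wrist_force(),env.current_t())
c=env.camera_info("wrist"); im=env.get_image("wrist")
np.savez("w2.npz",K=c["mtx"],T=c["world_to_cam"]); cv2.imwrite("pics/w2.png",im[:,:,::-1])
```

```text
[-0.9432126  -0.21956128 -0.30239435]
True [ -19.25571779 -240.57513243   19.51655934] [-0.34806074 -0.05708874  0.62893606]
False [ -18.81720913 -225.27408663   20.08676731] [0.60742651 0.54239967 0.25018975] 6.1
```

View pics/w2.png

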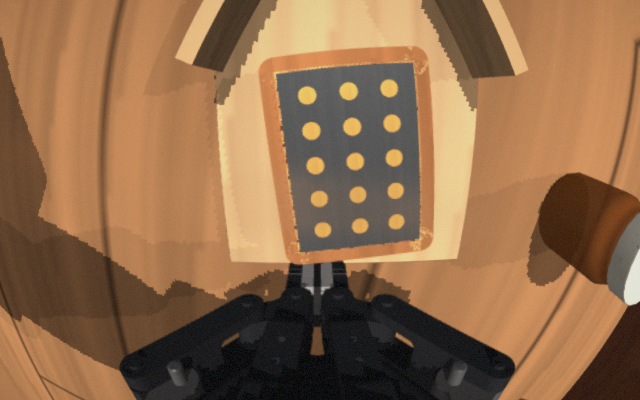

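The carrier has turned partly straight: its top corners are at (262,62), (426,48), (432,243) and (292,263). The funnel wall ends are at about (178,60) and (525,72).

```bash
cat > see.py <<'E'
from h import *
def carrier(f,px):
    w=np.load(f); p=np.array([injig(q)[:2] for q in unfish(w["K"],w["T"],px,42)])
    a=[p[1]-p[0],p[2]-p[3]]; b=[p[0]-p[3],p[1]-p[2]]
    print("ctr",p.mean(0).round(1),"yaw",[round(float(np.arctan2(v[1],v[0])),3) for v in a],[round(float(np.arctan2(-v[0],v[1])),3) for v in b],p.round(0).tolist())
E
python3 - <<'E'
from see import *
carrier("w2.npz",[[262,62],[426,48],[432,243],[292,263]])
w=np.load("w2.npz")
print([injig(q).round(1).tolist() for q in unfish(w["K"],w["T"],[[232,261],[458,258]],10)])
print([injig(q).round(1).tolist() for q in unfish(w["K"],w["T"],[[178,60],[525,72]],50)])
E
```

```text
ctr [  -2.5 -164.9] yaw [0.118, 0.143] [0.115, 0.113] [[-40.0, -126.0], [25.0, -118.0], [34.0, -203.0], [-30.0, -212.0]]
[[-67.8, -230.3, 10.0], [67.9, -230.1, 10.0]]
[[-71.3, -123.2, 50.0], [68.6, -122.8, 50.0]]
```

Run:
```python
from h import *
from rig import env
J=np.load("J.npy");p=place(J,[[0,-230,0]])[0];J[2]+=.013;J[:2]=p[:2]+230*np.array([-np.sin(J[2]),np.cos(J[2])]);np.save("J.npy",J)
x,y,_=injig(env.current_tool_pos());print(x,y)
print(env.servo_line(*pose(x,y+13,20),feed=30,stop_force=12),injig(env.current_tool_pos()),env.current_wrist_force())
env.servo_line(*pose(x,y+5,20),feed=60)
env.servo_line(*pose(-2,y+5,20),feed=60)
print(env.current_wrist_force())
print(env.servo_line(*pose(-2,-180,20),feed=30,stop_force=10),injig(env.current_tool_pos()),env.current_wrist_force(),env.current_t())
c=env.camera_info("wrist"); im=env.get_image("wrist")
np.savez("w3.npz",K=c["mtx"],T=c["world_to_cam"]); cv2.imwrite("pics/w3.png",im[:,:,::-1])
```

```text
-18.769114796342848 -225.1615513392368
False [ -18.69876159 -211.65639514   19.97172818] [ 0.1645172  -0.62706967 -0.16547066]
[-0.79383247  0.81870274 -0.90114712]
False [  -1.9461849  -179.91075743   20.02949696] [ 0.62875075 -0.8350922  -0.01029041] 8.95
```

View pics/w3.png

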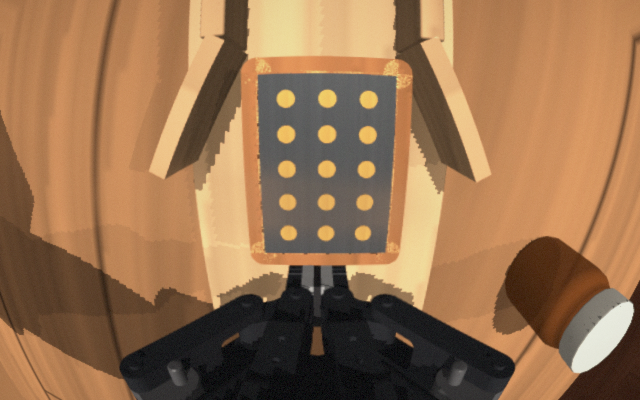

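The carrier is now practically straight in the funnel, with top corners at (243,60), (412,60), (406,263) and (249,263). I'll push on into the lane and watch the force.

Run:
```python
from see import *
from rig import env
carrier("w3.npz",[[243,60],[412,60],[406,263],[249,263]])
s=env.servo_line(*pose(0,-110,20),feed=30,stop_force=12)
print(s,injig(env.current_tool_pos()),env.current_wrist_force(),env.current_t())
c=env.camera_info("wrist"); im=env.get_image("wrist")
np.savez("w4.npz",K=c["mtx"],T=c["world_to_cam"]); cv2.imwrite("pics/w4.png",im[:,:,::-1])
```

```text
ctr [   3.2 -123.2] yaw [0.011, -0.006] [-0.027, 0.045] [[-30.0, -79.0], [36.0, -79.0], [40.0, -168.0], [-33.0, -167.0]]
False [  -0.62225409 -110.40589694   19.99895199] [-2.55830697 -5.72166964  1.91625043] 11.4833
```

View pics/w4.png

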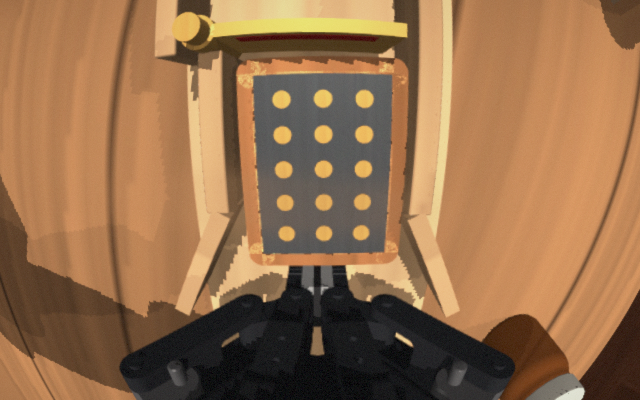

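The carrier is in the lane, top corners about (237,60) to (398,262). Its nose is just short of the brass gate, whose leaf is at rows 25–40.

Run:
```python
from h import *
from rig import env
u=pose(0,0,0); d=place(np.load("J.npy"),[[0,1,0],[0,0,0]]);d=(d[0]-d[1])
y=-110
while y<60:
    y=min(y+20,60)
    s=env.servo_line(*pose(0,y,20),feed=40,stop_force=20)
    F=env.current_wrist_force();print(s,injig(env.current_tool_pos()).round(1),F.round(1),round(float(-F@d),1))
    if s:break
print(env.current_t())
```

```text
False [ -0.5 -90.5  20. ] [-2.7 -6.   0.6] 5.3
False [ -0.3 -70.2  20. ] [-1.4 -4.6  1.3] 4.1
False [ -0.1 -49.6  19.9] [-0.7 -2.2  0.4] 2.0
False [  0.1 -29.4  19.9] [-1.3  0.4 -0. ] -0.7
False [-0.  -9.4 20. ] [ 0.1  0.1 -0.2] -0.0
False [-0.2 10.6 19.9] [0.3 0.3 0.2] -0.3
False [-0.2 30.5 20. ] [-0.2  0.  -0.2] -0.0
False [-0.3 50.6 19.9] [ 0.3  0.7 -0.5] -0.7
False [ 0.2 60.5 20.1] [ 0.8  0.3 -0.8] -0.1
17.1333
```

```bash
cat > f.py <<'E'
from h import *
from rig import env
d=place(np.load("J.npy"),[[0,1,0],[0,0,0]]);d=(d[0]-d[1])
def F(n=6):
    a=[]
    for _ in range(n): a.append(-env.current_wrist_force()@d); env.wait(.02)
    return round(float(np.mean(a)),2),round(float(np.std(a)),2)
Y=lambda:float(injig(env.current_tool_pos())[1])
E
python3 - <<'E'
from f import *
print(Y(),F())
s=env.servo_line(*pose(0,118,20),feed=15,stop_force=6)
print(s,Y(),F(),env.current_t())
for i in range(2):
    y=Y(); s=env.servo_line(*pose(0,y+.5,20),feed=5,stop_force=8); print(s,y,Y(),F())
im=env.get_image("wrist");cv2.imwrite("pics/w5.png",im[:,:,::-1]);print(env.current_t())
E
```

```text
60.45640335062731 (-0.85, 0.56)
True 94.17582440754813 (0.23, 0.52) 19.55
False 94.01658560951107 94.27296072380221 (3.04, 0.48)
False 94.29447160695611 94.56121734877664 (4.33, 0.52)
20.4333
```

View pics/w5.png

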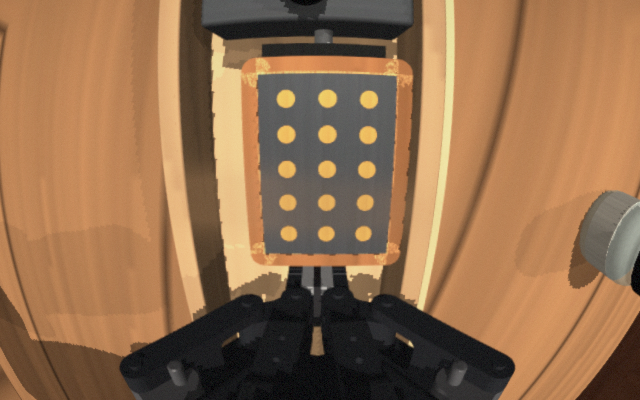

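The carrier's nose is against the black pad at (325,50), with the steel block behind it. Next I'll press in small steps to about 12 N total, which is 10 N plus sliding friction.

Run:
```python
from f import *
y=94.5;f=F()[0];print(f)
for i in range(25):
    if f>11.2: break
    y+=.5 if f<9 else .25
    s=env.servo_line(*pose(0,y,20),feed=8,stop_force=6); env.wait(.05); f=F()[0]; print(round(y,2),round(Y(),2),f,s)
t=env.current_t()
while env.current_t()<t+1.2: print("hold",F(10)[0])
print(env.current_t(),Y())
```

```text
4.5
95.0 94.84 4.82 False
95.5 95.24 5.82 False
96.0 95.56 6.75 False
96.5 95.87 7.18 False
97.0 96.17 7.97 False
97.5 96.5 8.73 False
98.0 96.79 9.67 False
98.25 96.9 10.24 False
98.5 97.04 10.9 False
98.75 97.18 11.12 False
99.0 97.34 11.69 False
hold 11.58
hold 11.47
hold 11.36
hold 11.23
hold 11.44
hold 11.67
hold 11.37
hold 11.39
26.2667 97.32597376158931
```

Run:
```python
from f import *
env.servo_line(*pose(0,90,20),feed=15); print(F())
env.servo_line(*pose(0,90,100),feed=60,stop_force=15); env.servo_line(*pose(0,90,230),feed=150)
env.movep(*pose(0,-60,260)); env.wait(.7)
cv2.imwrite("pics/w6.png",env.get_image("wrist")[:,:,::-1]);print(env.current_t(),env.current_wrist_force())
```

```text
(0.07, 0.6)
31.025 [ 0.13634553 -0.58440634  0.33764997]
```

View pics/w6.png

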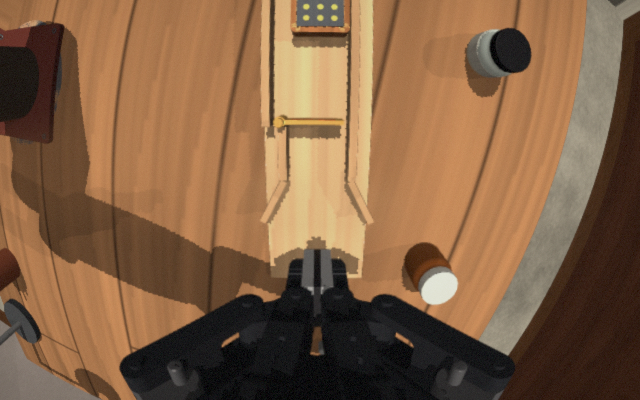

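The gate is shut straight across the lane at (280–343,122), the carrier sits at the stop at (320,15), and both jars are still standing.

```bash
python3 -c "
from rig import env
print(env.job_done())"
```

```text
the job is handed in; nothing more can be done
None
```

The job is handed in at about 31 s: the carrier was pressed on the pad with about 11.5 N at the wrist (an estimated 10 N on the pad) for over a second, the gate is shut behind it, and the arm never went near the jars, spray can or hammer.

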